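# Empty the feeder's catch tray and hold its shutter open at the mark

### The job

Get the parts feeder ready for reloading: take both finished white step pulleys out of its catch tray and set them down, not dropped, inside the blue tote. Only then pull the feeder's spring-return shutter open by the black T-handle until its pointer is level with the red mark, and finish while still holding it there with the gripper, because it springs shut when let go. Leave the weight, tin, bottle and torch where they stand.

Things in the scene. Friction and masses are not known exactly. Their poses are not given: they have to be found in the camera images.
- feeder: Small green bench parts feeder, fixed; origin on the worktop under the handle when shut. Its -x points to its chute and catch tray, +y to the side with the white scale, z up. Housing x -100 to +120 mm, y -75 to +75, top at z 70. Guide rails along x at y +60 and -56 mm, tops at z 81; a round spring barrel lies on the y -56 rail, x 0 to 115 mm, top at z 101 mm.
- tray_floor (a point): Centre of the floor of the feeder's catch tray, 10 mm above the worktop, axes as the feeder's. Open steel tray, inside 162 mm along x and 182 mm along y, rim 26 mm above the floor; the chute ends over its edge next to the housing, which starts 130 mm from this point.
- shutter: Flat steel shutter plate (120 x 94 mm) on top of the feeder, carrying the T-handle and pointer; its origin coincides with the feeder's when shut. It slides only along the feeder's -x (towards the catch tray), 0 to 80 mm, against a return spring: about 3 N when shut, rising 1 N per 10 mm, so 6 to 10 N at the mark; it starts shut and springs shut when let go.
- shutter_handle (a point): Centre of the handle's crossbar, 118 mm above the worktop: a level black bar, 14 mm in diameter and 60 mm long along the feeder's y, on a 10 mm upright stem in the middle; the shutter plate is 42 mm below the bar's centre, with nothing beside the bar within 100 mm along x; beside its ends the spring lug (y -40 to -58) reaches z 96 mm.
- shutter_pointer (a point): Tip of the shutter's black pointer (3 mm wide), which moves along the white scale with the shutter. It is 10 mm ahead (feeder -x) of the handle bar's centre.
- red_mark: Red marker clip on the scale rail, fixed, somewhere 28 to 72 mm of travel ahead of the shut pointer; origin at the middle of its 3 mm wide red line, at the end next to the pointer. Its axes are parallel to the feeder's: the pointer is level with the mark when both have the same place along the feeder's x.
- tote: Open blue plastic tote, fixed, 210 mm (its x) x 170 mm (its y), 50 mm high, walls 4 mm, floor 4 mm thick, inside 202 x 162 mm; the rim flange sticks out 6 mm, and grips at the two x ends stick out 15 mm. Origin on the worktop under its centre, z up.
- pulley_a: One of two like white metal step pulleys, about 0.1 kg; origin at the centre of its underside, z up the axis. It starts standing in the catch tray.
- pulley_a_centre (a point): Centre of that pulley, half-way up: 35 mm high in all; from the bottom a 50 mm diameter disc (0 to 17 mm up), a 36 mm step (17 to 27 mm) and a 20 mm hub (27 to 35 mm).
- pulley_b: One of two like white metal step pulleys, about 0.1 kg; origin at the centre of its underside, z up the axis. It starts standing in the catch tray.
- pulley_b_centre (a point): Centre of that pulley, half-way up: 35 mm high in all; from the bottom a 50 mm diameter disc (0 to 17 mm up), a 36 mm step (17 to 27 mm) and a 20 mm hub (27 to 35 mm).
- weight_500: Bystander: silver calibration weight with a knob, 38 mm across, 60 mm high; origin at the centre of its underside.
- grease_tin: Bystander: grey round tin, 66 mm across, 52 mm high; origin at the centre of its underside.
- oil_bottle: Bystander: slim white bottle with a red collar and spout, 46 mm across, 131 mm high; origin at the centre of its underside.
- torch: Bystander: blue torch standing on end, 42 mm across, 111 mm high; origin at the centre of its underside.
Mind the look-alikes: they are no part of the job. What is shaped like the pulley_a but purple or yellow is not meant.

How it is judged (in metres and radians):
On the way, in this order (a step that is already met when the one before it is completed fails the run):
1. both pulleys lie in the tote, released and at rest (x of pulley_a_centre in the frame of tote between -0.095 and 0.095 m and y of pulley_a_centre in the frame of tote between -0.075 and 0.075 m and z of each of pulley_a_centre, pulley_b_centre in the frame of tote below 0.06 m and linear speed of each of pulley_a, pulley_b below 0.03 m/s and contact force between the fingers and pulley_a below 0.05 N and x of pulley_b_centre in the frame of tote between -0.095 and 0.095 m and y of pulley_b_centre in the frame of tote between -0.075 and 0.075 m and contact force between the fingers and pulley_b below 0.05 N), for 0.2 s.
2. the gripper holds the shutter with its pointer level with the red mark (x of shutter_pointer in the frame of red_mark between -0.005 and 0.005 m and contact force between the fingers and shutter above 2.5 N and linear speed of shutter below 0.01 m/s), for 0.3 s.
At the end, for the whole second after the job is handed in: Both pulleys lie inside the tote, at rest and not touched; the shutter's pointer is within 5 mm of the red mark along the slide and still, held there by the fingers (contact force over 2.5 N) (all of step 1 and all of step 2); the arm keeps its last pose, push and grip.
It fails at once if the shutter is pulled open (over 10 mm) before both pulleys are in the tote (distance of shutter_pointer from where it was at the start of the episode above 0.01 m and not ((x of pulley_a_centre in the frame of tote between -0.095 and 0.095 m and y of pulley_a_centre in the frame of tote between -0.075 and 0.075 m and z of pulley_a_centre in the frame of tote below 0.06 m) and (x of pulley_b_centre in the frame of tote between -0.095 and 0.095 m and y of pulley_b_centre in the frame of tote between -0.075 and 0.075 m and z of pulley_b_centre in the frame of tote below 0.06 m))).
It fails at once if a pulley is dropped or thrown (falls free faster than 1 m/s, about 5 cm of fall) ((linear speed of pulley_a above 1 m/s and contact force between the fingers and pulley_a below 0.05 N) or (linear speed of pulley_b above 1 m/s and contact force between the fingers and pulley_b below 0.05 N)).
It fails at once if a bystander is moved over 30 mm or knocked over (distance of any of weight_500, grease_tin, oil_bottle, torch from where it was at the start of the episode above 0.03 m or angle between any of weight_500, grease_tin, oil_bottle, torch's own z axis and vertical above 0.5 rad).
It also fails if it takes over 69 s, if anything falls off the work surface, if the arm or the gripper's body presses on something with over 40 N, if the wrist force passes 120 N, or if a joint passes its speed limit or range.

### The arm

A 7-joint arm with a two-finger parallel gripper is mounted at the origin on a cart in front of the work surface, level with it; the furniture and walls round the work are solid. World frame = base frame: x ahead of the robot, y to its left, z up, the work surface at z = 0. Lengths are in mm, angles in rad, forces in N, time in s.
With the tool pointing down it reaches from about 425 to 875 mm from the base axis. Payload 4.7 kg.
Tool frame: the origin (TCP) lies midway between the tips of the shut fingers; the grasp point (between the pads) lies 19 mm behind it; z points along the fingers, y is the direction in which the jaws open and shut (so a half turn about z gives the same grasp; the last joint's range is limited). The gripper opens to 87 mm and grips with 3 to 60 N. Pads are 19 mm wide; open, the fingers measure 117 mm over their backs; the gripper's body (75 mm by 190 mm) begins 51 mm behind the grasp point.
Start: joints at [1.196, 0.321, -0.07, 1.45, 0.023, 1.371, -0.057], TCP at [246.383, -601.519, 189.687] pointing down, gripper open.
Joint ranges: [-2.86, 2.86], [-0.3, 2.09], [-1.38, 1.24], [0.06, 2.45], [-1.56, 4.7], [0.09, 2.05], [-2.69, 2.69]. Speed limits (rad/s): [2.57, 2.57, 3.14, 3.14, 3.14, 3.14, 3.14].

### API

Orientations are given as a unit quaternion [x, y, z, w].
In Python, from bench import manip gives the robot as it stands. The module is installed in compiled form; this text tells all that it offers.
- The arm moves only by the tool step_arm, never from a script. Its argument "series" is a list of rows, each a list of 3 entries, a list of its own where there are three numbers: the opening, from 0 (shut) to 1 (fully open), then the shift along the tool's x, y, z in cm, then the turn about the tool's z in degrees. In form: [[grip, [x, y, z], turn], ...]. A call has 1 to 20 rows; each row is the pose to reach, as a shift and turn from the pose commanded when the call began, along the tool's axes at that moment; what a row does not reach only later rows make up. A row lasts 1/10 s, in which the tool goes at most 50 mm and 8.59 degrees, less where a joint would pass 70% of its speed; a pose out of reach is approached as far as the arm can. A call with a gripper value outside its range is refused whole. The fingers move at their own pace and stop on an object; the grip force is fixed at half the most. Time passes only in rows, so rows that repeat a pose let the fingers close. It gives the time, the measured TCP pose, the force and the opening at its end, in the units of the state.
- manip.state(): the state, without advancing time (a new reading comes with each control period).
- manip.read_camera(name): name is "scene" or "top" or "wrist"; returns a dict with "color" (480x640x3 uint8, red, green, blue), "intrinsics" (3x3 intrinsics, pixels), "origin" and "rotation" of the camera in the world. Camera axes: x right, y down, z forward; pixel columns grow to the right and rows downward; lengths in mm; the calibration is good to about 2 mm. A picture is of the moment at which its call begins. There is no depth.
- manip.sign_off(): hands the job in, once; it reports no verdict.
The state is a dict: "t": time; "joint_pos": joint angles; "qvel": joint speeds; "tau": joint torques, N m; "ee_pos": TCP position; "ee_rot": TCP orientation; "force": force on the tool from outside, world axes, zero at the start; "moment": the same for the moment, N m; "width": finger opening in mm.
Only numpy, scipy, OpenCV 4.12 (cv2) and the standard library are available. Lean on these libraries where they do the work, as an engineer would, in place of code of your own. Each camera call takes 0.05 s, during which the arm holds its last target. There are 200 camera calls.

## Working session

There is one attempt and no reset: what is moved stays moved. The work goes in short steps, Python scripts to look and compute and a tool call to move; the robot and the scene stay as the last step left them, time stands still between calls to the robot, and variables do not carry over. Pictures are saved under pics/ and viewed, about 8 in all and at most 12, crops included, and the job is handed in when it is done.

Besides the shell and the picture viewer there is one more tool, called after ">>>" by a JSON object that holds its "name" and its "arguments", one argument or row to a line. step_arm: Moves the arm, as the interface text tells. Its arguments: {"type":"object","properties":{"series":{"type":"array"}},"required":["series"]}

```bash
mkdir -p pics; cat > h.py <<'E'
import numpy as np,cv2,pickle
from bench import manip
def snap(n,f):
    d=manip.read_camera(n); pickle.dump(d,open(f'pics/{f}.pkl','wb')); cv2.imwrite(f'pics/{f}.png',d['color'][:,:,::-1]); return d
def load(f): return pickle.load(open(f'pics/{f}.pkl','rb'))
def ray(d,u,v):
    r=np.array(d['rotation'])@np.linalg.inv(np.array(d['intrinsics']))@np.array([u,v,1.]); return np.array(d['origin'],float),r/np.linalg.norm(r)
def onz(d,u,v,z):
    o,r=ray(d,u,v); return o+r*(z-o[2])/r[2]
def proj(d,P):
    p=np.array(d['intrinsics'])@np.array(d['rotation']).T@(np.array(P,float)-np.array(d['origin'])); return p[:2]/p[2]
def tri(rs):
    A=sum(np.eye(3)-np.outer(r,r) for o,r in rs); b=sum((np.eye(3)-np.outer(r,r))@o for o,r in rs); return np.linalg.solve(A,b)
E
python3 - <<'E'
from h import *
for n in('top','scene'):
    d=snap(n,n+'0'); print(n,d['origin'],d['rotation'],d['intrinsics'])
print(manip.state())
E
```

```text
top [ 498.57750773  100.41358708 1364.65266121] [ 0.71399994 -0.69926689  0.02600365 -0.02353129] [[500.13871055   0.         323.58420055]
 [  0.         500.13871055 236.80419526]
 [  0.           0.           1.        ]]
scene [-183.07857032  969.97467349  957.68952911] [-0.31434468  0.83712887 -0.41575323  0.16598774] [[573.00037777   0.         311.26898996]
 [  0.         573.00037777 241.97381571]
 [  0.           0.           1.        ]]
{'t': 0.1, 'joint_pos': array([ 1.19609389,  0.32172767, -0.07006327,  1.45155154,  0.02260315,
        1.37076828, -0.05688509]), 'qvel': array([ 0.00120583,  0.00014192, -0.00050346, -0.00554812,  0.0005603 ,
       -0.00045216,  0.0007613 ]), 'tau': array([-9.83542341e-04, -4.92571306e+01, -4.06330414e-01, -3.13398385e+01,
       -6.42620330e-02,  3.94752645e-02,  5.41408463e-05]), 'ee_pos': array([ 246.13754523, -601.01364869,  188.6852463 ]), 'ee_rot': array([ 9.81160955e-01,  1.93190282e-01, -2.10719263e-04, -8.07234983e-04]), 'force': array([ 0.5875742 ,  0.01710884, -1.07474824]), 'moment': array([-0.0372052 , -0.00300042,  0.01048216]), 'width': 87.04734552456544}
```

View pics/top0.png

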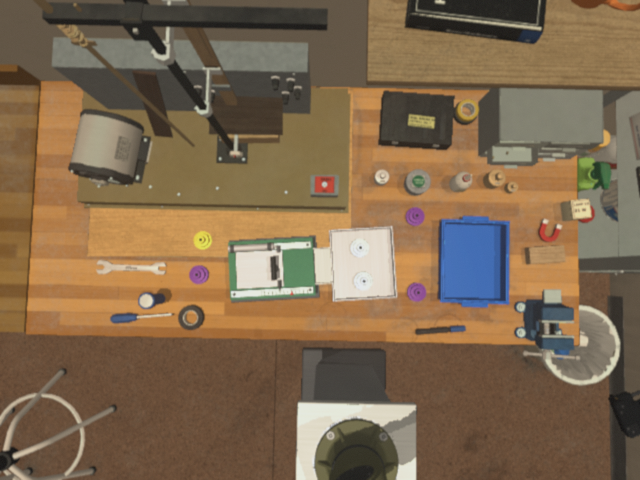

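View pics/scene0.png

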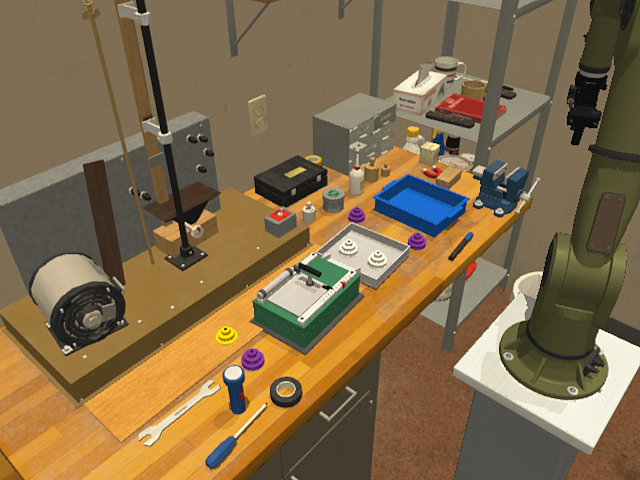

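The top view shows white pulleys at (361,247) and (363,282) in the grey tray. The look-alikes are purple at (415,216), (416,292) and (199,274), and yellow at (203,240), and they are not meant. The feeder is at about (272,267) with its chute to the right, and the tote is at (474,260). I'll measure these and confirm in one crop.

```bash
sed -i "s/^import numpy.*/&\nfrom scipy.spatial.transform import Rotation as Ro/; s/d=manip.read_camera(n);/d=manip.read_camera(n); d['rotation']=Ro.from_quat(d['rotation']).as_matrix();/" h.py
python3 - <<'E'
from h import *
t=snap('top','top1'); s=snap('scene','scene1')
def blobs(d,lo,hi,box,amin):
    h=cv2.cvtColor(d['color'],cv2.COLOR_RGB2HSV); m=cv2.inRange(h,lo,hi); k=np.zeros_like(m); x0,y0,x1,y1=box; k[y0:y1,x0:x1]=m[y0:y1,x0:x1]
    return [(cv2.contourArea(c),np.round(cv2.minAreaRect(c)[0],1),cv2.minAreaRect(c)) for c in cv2.findContours(k,0,2)[0] if cv2.contourArea(c)>amin]
print('tote');
for a,c,r in blobs(t,(100,120,40),(125,255,255),(420,200,530,320),800):
    b=cv2.boxPoints(r); print(a,[np.round(onz(t,*p,50)[:2]) for p in b],onz(t,*r[0],50))
print('green')
for a,c,r in blobs(t,(60,80,30),(90,255,200),(220,220,325,310),100):
    b=cv2.boxPoints(r); print(a,[np.round(onz(t,*p,70)[:2]) for p in b])
print('tray')
for a,c,r in blobs(t,(0,0,140),(180,60,255),(328,220,400,305),300):
    b=cv2.boxPoints(r); print(a,[np.round(onz(t,*p,36)[:2]) for p in b],np.round(onz(t,*r[0],36)))
print('red');
for a,c,r in blobs(t,(0,120,80),(8,255,255),(225,225,325,305),2)+blobs(s,(0,120,80),(8,255,255),(250,240,370,345),2): print(a,c)
for u,v in((361,247),(363,282)): print(onz(t,u,v,45))
a=cv2.resize(t['color'][225:305,222:402],None,fx=4.4,fy=4.4,interpolation=cv2.INTER_CUBIC)
b=cv2.resize(s['color'][220:300,250:420],None,fx=4.4,fy=4.4,interpolation=cv2.INTER_CUBIC)
w=792;im=np.zeros((600,w,3),np.uint8);im[:a.shape[0]//1][:0];a=a[:, :w];b=b[:245]
im=np.vstack([a,cv2.copyMakeBorder(b,0,0,0,w-b.shape[1],0)])[:600];print(im.shape,a.shape)
cv2.imwrite('pics/crop1.png',im[:,:,::-1])
E
```

```text
tote
5628.5 [array([ 650., -210.]), array([ 654., -390.]), array([ 420., -389.]), array([ 416., -211.])] [ 534.1114965  -299.98142935   50.        ]
green
tray
4527.0 [array([611.,  93.]), array([625., -86.]), array([435., -99.]), array([421.,  79.])] [523.  -3.  36.]
red
7.5 [343.3 284. ]
[566.31369561  -2.63914488  45.        ]
[474.3137599   -9.32285802  45.        ]
(597, 792, 3) (352, 792, 3)
```

View pics/crop1.png

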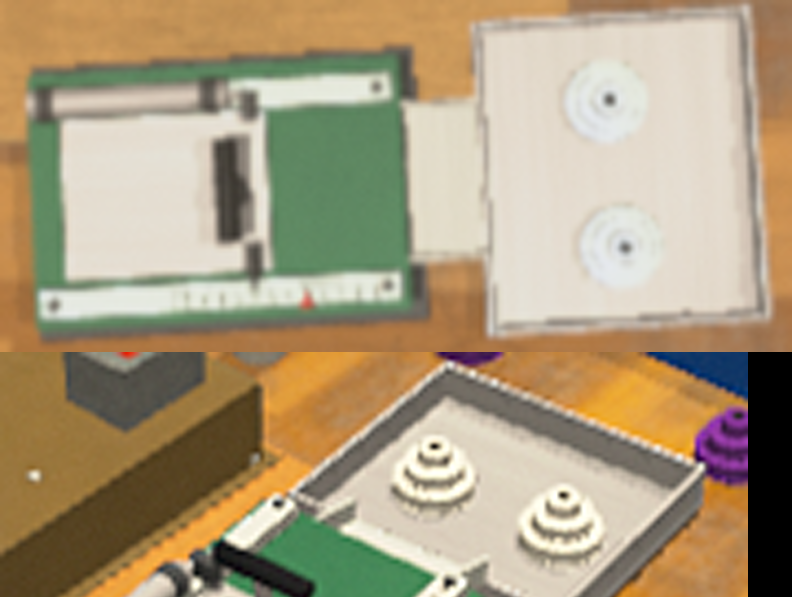

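The crop confirms both white pulleys in the tray, with hub holes at crop (609,99) and (624,247). In the lower (scene) view they are at (434,447) and (564,496). The pointer is near (255,285) and the red mark at (307,298).

```bash
cat >> h.py <<'E'
def go(x,y,z,yaw=4.4):
    "shift in tool axes (cm) & turn (deg) from measured pose to target TCP; yaw=world angle of tool x"
    s=manip.state(); R=Ro.from_quat(s['ee_rot']).as_matrix(); cur=np.degrees(np.arctan2(R[1,0],R[0,0]))
    print('at',np.round(s['ee_pos'],1),'yaw',round(cur,2),'w',round(s['width'],1),'F',np.round(s['force'],1),'t',s['t'],'tilt',np.round(R[2],3))
    print('shift cm',np.round(R.T@(np.array([x,y,z])-s['ee_pos'])/10,2),'turn',round(cur-yaw,2))
E
python3 - <<'E'
from h import *
t=load('top1');s=load('scene1')
for a,b in(((360.4,247.5),(348.6,241.6)),((363.8,281.1),(378.2,252.7))):
    p=tri([ray(t,*a),ray(s,*b)]); print(p, proj(t,p)-a,proj(s,p)-b, onz(t,*a,45),onz(s,*b,45))
f=lambda x,y:(222+x/4.4,225+y/4.4)
print('handle',onz(t,*f(231,189),118),'ptr',onz(t,*f(255,287),81),'red',onz(t,*f(307,298),81))
for y,z in((0,250),(-10,250)): go(568 if y==0 else 475,y,z)
E
```

```text
[565.8224774   -0.77038582  41.79447982] [-0.20360385 -0.26942175] [0.33561998 0.00614074] [564.9583539   -1.07426055  45.        ] [563.89654393   3.18233951  45.        ]
[476.96761723 -11.35076858  42.91752493] [-0.08059537 -0.111309  ] [ 0.13963838 -0.00159164] [476.71445133 -11.39104072  45.        ] [475.73512527  -8.87795071  45.        ]
handle [505.90831017 217.39134926 118.        ] ptr [449.68393802 205.38299198  81.        ] red [443.95692932 175.06742362  81.        ]
at [ 246.2 -601.1  189. ] yaw 22.28 w 86.8 F [0.1 0.2 0.1] t 0.2 tilt [-0.    -0.001 -1.   ]
shift cm [ 52.57 -43.43  -6.05] turn 17.88
at [ 246.2 -601.1  189. ] yaw 22.28 w 86.8 F [0.1 0.2 0.1] t 0.2 tilt [-0.    -0.001 -1.   ]
shift cm [ 43.58 -46.04  -6.05] turn 17.88
```

>>> {"name": "step_arm", "arguments": {
  "series": [
    [1,[5,-5,-6],3],
    [1,[52.4,-43.4,-6],17.9],
    [1,[52.4,-43.4,-6],17.9],
    [1,[52.4,-43.4,-6],17.9],
    [1,[52.4,-43.4,-6],17.9],
    [1,[52.4,-43.4,-6],17.9],
    [1,[52.4,-43.4,-6],17.9],
    [1,[52.4,-43.4,-6],17.9],
    [1,[52.4,-43.4,-6],17.9],
    [1,[52.4,-43.4,-6],17.9],
    [1,[52.4,-43.4,-6],17.9],
    [1,[52.4,-43.4,-6],17.9],
    [1,[52.4,-43.4,-6],17.9],
    [1,[52.4,-43.4,-6],17.9],
    [1,[52.4,-43.4,-6],17.9],
    [1,[52.4,-43.4,-6],17.9],
    [1,[52.4,-43.4,-6],17.9],
    [1,[52.4,-43.4,-6],17.9],
    [1,[52.4,-43.4,-6],17.9],
    [1,[52.4,-43.4,-6],17.9]
  ]
}}

```text
t: 2.2
ee_pos: [566.5, -2.3, 249.7]
ee_rot: [0.999, 0.037, 0.0, 0.0]
force: [-0.4, -0.5, 0.9]
width: 87.0
```

```bash
python3 - <<'E'
from h import *
go(565.5,-1,60)
d=snap('wrist','w1'); print(d['origin'],d['rotation'])
for p in((565.5,-1,45),(477,-11,45)): print(proj(d,p))
E
```

```text
at [566.5  -2.3 249.7] yaw 4.28 w 87.0 F [-0.4 -0.5  0.9] t 2.2 tilt [ 0.     0.001 -1.   ]
shift cm [-0.1  -0.15 18.97] turn -0.12
[634.41176218   3.0980791  443.94888556] [[ 7.62332982e-02 -9.65204758e-01 -2.50136481e-01]
 [-9.97090007e-01 -7.37838605e-02 -1.91692413e-02]
 [ 4.62076487e-05  2.50869921e-01 -9.68020806e-01]]
[317.9341888 210.1786034]
[320.69265316 283.96379912]
```

View pics/w1.png

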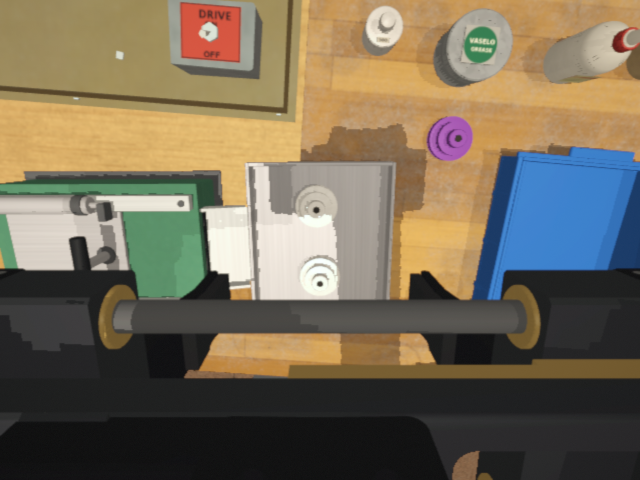

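The wrist view shows pulley A's hub at (316,210) and B's at (320,284), which matches the predicted positions within 2 px. I'll descend on A.

>>> {"name": "step_arm", "arguments": {
  "series": [
    [1,[-0.1,-0.1,5],0],
    [1,[-0.1,-0.1,10],0],
    [1,[-0.1,-0.1,15],0],
    [1,[-0.1,-0.1,19],0],
    [1,[-0.1,-0.1,21.5],0],
    [1,[-0.1,-0.1,23.5],0],
    [1,[-0.1,-0.1,23.6],0],
    [1,[-0.1,-0.1,23.6],0],
    [0.2,[-0.1,-0.1,23.6],0],
    [0.2,[-0.1,-0.1,23.6],0],
    [0.2,[-0.1,-0.1,23.6],0],
    [0.2,[-0.1,-0.1,23.6],0],
    [0.2,[-0.1,-0.1,23.6],0],
    [0.2,[-0.1,-0.1,23.6],0],
    [0.2,[-0.1,-0.1,23.6],0]
  ]
}}

```text
t: 3.75
ee_pos: [565.6, -0.4, 13.6]
ee_rot: [0.999, 0.038, -0.0, 0.0]
force: [-1.0, 0.4, -0.1]
width: 39.0
```

>>> {"name": "step_arm", "arguments": {
  "series": [
    [0.2,[0,0,0],0],
    [0.2,[0,0,0],0],
    [0.2,[0,0,-1],0],
    [0.2,[0,0,-3],0],
    [0.2,[0,0,-6],0],
    [0.2,[0,0,-10],0],
    [0.2,[0,0,-13],0],
    [0.2,[0,0,-13],0]
  ]
}}

```text
t: 4.55
ee_pos: [569.3, 0.1, 149.5]
ee_rot: [0.999, 0.038, 0.005, 0.001]
force: [0.9, -0.0, 0.8]
width: 17.6
```

```bash
python3 - <<'E'
from h import *
go(579,-299,145,0)
d=snap('wrist','w2'); s=snap('scene','scene2')
a=cv2.resize(d['color'],(400,300)); b=cv2.resize(s['color'][150:300,280:480],(400,300),interpolation=cv2.INTER_CUBIC)
cv2.imwrite('pics/c2.png',np.hstack([a,b])[:,:,::-1])
E
```

```text
at [5.693e+02 1.000e-01 1.495e+02] yaw 4.39 w 17.6 F [ 0.9 -0.   0.8] t 4.55 tilt [ 0.01   0.002 -1.   ]
shift cm [-1.32 29.9   0.49] turn 4.39
```

View pics/c2.png

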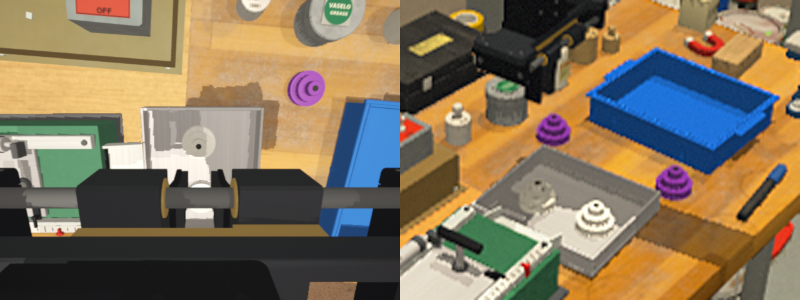

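```bash
python3 - <<'E'
from h import *
d=load('w2');s=load('scene2')
print(d['origin'])
for p in((565.5,-1,45),(477,-11,45),(569,0,150),(569,9,150),(569,-9,150)): print(proj(d,p)/1.6, (proj(s,p)-[280,150])*2)
a=cv2.resize(d['color'][180:360,200:440],(800,600),interpolation=cv2.INTER_CUBIC)
cv2.imwrite('pics/c3.png',a[:,:,::-1])
E
```

```text
[635.22566665   5.70233663 344.35485416]
[199.99346324 146.5667787 ] [138.22387778 181.2986475 ]
[202.02586259 205.37290369] [196.58399538 204.24383161]
[199.66137135 168.86319123] [137.4835176  114.66862296]
[189.86948586 168.13848681] [133.05840148 117.64574978]
[209.43598441 169.58661729] [141.87654562 111.71308436]
```

View pics/c3.png

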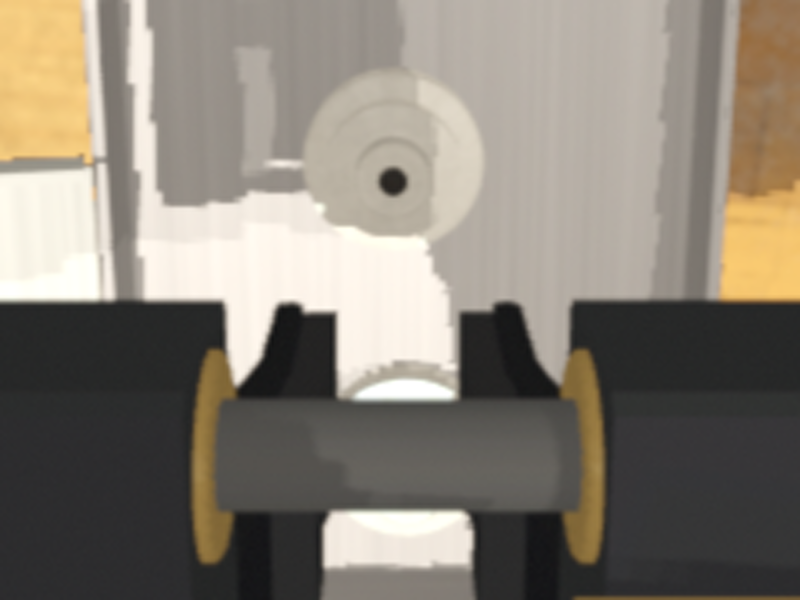

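>>> {"name": "step_arm", "arguments": {
  "series": [
    [1,[0,0,0],0],
    [1,[0,0,0],0],
    [1,[0,0,0],0],
    [1,[0,0,0],0],
    [1,[0,0,0],0],
    [1,[0,0,0],0],
    [1,[0,0,0],0],
    [1,[0,0,0],0],
    [1,[0,0,0],0],
    [1,[0,0,0],0]
  ]
}}

```text
t: 5.65
ee_pos: [565.7, -0.3, 143.7]
ee_rot: [0.999, 0.038, 0.0, 0.0]
force: [-0.2, 0.1, 0.8]
width: 84.5
```

```bash
python3 - <<'E'
from h import *
go(565.5,-0.5,11.5)
E
```

```text
at [ 5.657e+02 -3.000e-01  1.437e+02] yaw 4.38 w 84.5 F [-0.2  0.1  0.8] t 5.65 tilt [ 0.  0. -1.]
shift cm [-2.000e-02  1.000e-02  1.322e+01] turn -0.02
```

>>> {"name": "step_arm", "arguments": {
  "series": [
    [1,[0,0,4],0],
    [1,[0,0,8],0],
    [1,[0,0,11],0],
    [1,[0,0,12.5],0],
    [1,[0,0,13.2],0],
    [1,[0,0,13.2],0],
    [1,[0,0,13.2],0],
    [1,[0,0,13.2],0],
    [1,[0,0,13.2],0],
    [0.4,[0,0,13.2],0],
    [0.4,[0,0,13.2],0],
    [0.4,[0,0,13.2],0],
    [0.4,[0,0,13.2],0],
    [0.4,[0,0,13.2],0],
    [0.4,[0,0,13.2],0]
  ]
}}

```text
t: 7.15
ee_pos: [565.6, -0.3, 11.6]
ee_rot: [0.999, 0.038, -0.0, 0.0]
force: [1.1, -0.1, -0.1]
width: 47.0
```

>>> {"name": "step_arm", "arguments": {
  "series": [
    [0.4,[0,0,0],0],
    [0.4,[0,0,0],0],
    [0.4,[0,0,0],0],
    [0.4,[0,0,0],0]
  ]
}}

```text
t: 7.55
ee_pos: [565.7, -0.4, 11.6]
ee_rot: [0.999, 0.038, -0.0, 0.0]
force: [0.6, 0.5, -0.9]
width: 35.4
```

```bash
python3 - <<'E'
from h import *
go(565.5,-0.5,11.5)
d=snap('wrist','w4'); s=snap('scene','scene4')
a=cv2.resize(d['color'][180:380,180:460],(400,300)); b=cv2.resize(s['color'][190:280,310:430],(400,300),interpolation=cv2.INTER_CUBIC)
cv2.imwrite('pics/c4.png',np.hstack([a,b])[:,:,::-1])
E
```

```text
at [ 5.657e+02 -4.000e-01  1.160e+01] yaw 4.38 w 35.4 F [ 0.6  0.5 -0.9] t 7.55 tilt [-0.  0. -1.]
shift cm [-0.02  0.01  0.01] turn -0.02
```

View pics/c4.png

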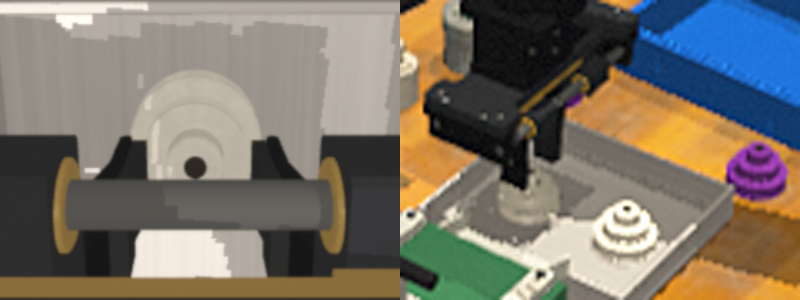

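>>> {"name": "step_arm", "arguments": {
  "series": [
    [0.1,[0,0,0],0],
    [0.1,[0,0,0],0],
    [0.1,[0,0,0],0],
    [0.1,[0,0,0],0],
    [0.1,[0,0,0],0],
    [0.1,[0,0,0],0]
  ]
}}

```text
t: 8.25
ee_pos: [566.4, -0.2, 12.5]
ee_rot: [0.999, 0.038, 0.001, 0.0]
force: [-1.3, -0.1, 5.5]
width: 9.1
```

>>> {"name": "step_arm", "arguments": {
  "series": [
    [0.1,[0,0,-0.3],0],
    [0.1,[0,0,-0.6],0],
    [0.1,[0,0,-1],0],
    [0.1,[0,0,-1],0]
  ]
}}

```text
t: 8.65
ee_pos: [566.1, -0.4, 22.2]
ee_rot: [0.999, 0.038, 0.0, 0.0]
force: [0.4, -0.1, 0.7]
width: 8.5
```

```bash
python3 - <<'E'
from h import *
go(565.5,-0.5,11.5); print(manip.state()['force'],manip.state()['moment'])
d=snap('wrist','w5'); s=snap('scene','scene5')
a=cv2.resize(d['color'][180:380,180:460],(400,300)); b=cv2.resize(s['color'][190:280,310:430],(400,300),interpolation=cv2.INTER_CUBIC)
cv2.imwrite('pics/c5.png',np.hstack([a,b])[:,:,::-1])
for z in (11.6,27,37,45): print(z,proj(load('scene4'),(565.6,-.4,z)), (proj(load('scene4'),(565.6,-.4,z))-[310,190])*3.33)
E
```

```text
at [ 5.661e+02 -4.000e-01  2.220e+01] yaw 4.37 w 8.5 F [ 0.4 -0.1  0.7] t 8.65 tilt [ 0.001  0.    -1.   ]
shift cm [-0.06  0.    1.07] turn -0.03
[ 0.44663373 -0.13649579  0.71614328] [ 0.04006406  0.01951866 -0.00803633]
11.6 [348.65824706 250.66961615] [128.7319627  202.02982177]
27 [348.78795366 246.12227311] [129.16388569 186.88716945]
37 [348.87301676 243.14007268] [129.44714581 176.95644202]
45 [348.94154858 240.73743719] [129.67535677 168.95566583]
```

View pics/c5.png

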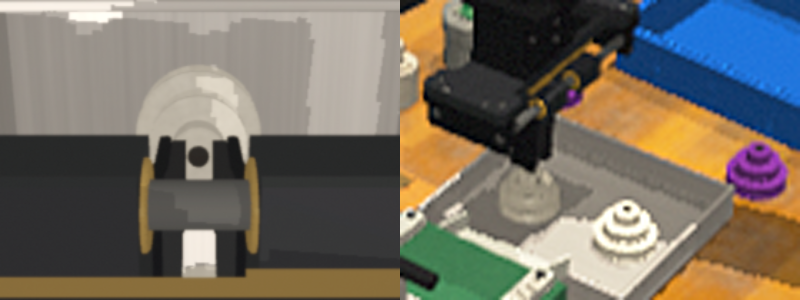

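The close-up shows the shut fingers just above the hub while the reported TCP z is 22. The real fingertips therefore sit about 30 mm higher than reported. I'll open and feel downwards in small steps, watching the force.

>>> {"name": "step_arm", "arguments": {
  "series": [
    [1,[0,0,-0.3],0],
    [1,[0,0,-0.3],0],
    [1,[0,0,-0.3],0],
    [1,[0,0,-0.3],0],
    [1,[0,0,-0.3],0],
    [1,[0,0,-0.3],0],
    [1,[0,0,-0.3],0],
    [1,[0,0,-0.3],0],
    [1,[0,0,-0.3],0],
    [1,[0,0,-0.3],0],
    [1,[0,0,-0.3],0],
    [1,[0,0,-0.3],0],
    [1,[0,0,0.7],0],
    [1,[0,0,1.5],0],
    [1,[0,0,2.2],0],
    [1,[0,0,2.7],0],
    [1,[0,0,3],0],
    [1,[0,0,3],0]
  ]
}}

```text
t: 10.55
ee_pos: [565.3, -0.3, -9.0]
ee_rot: [0.999, 0.038, -0.001, -0.0]
force: [-0.4, 0.6, -0.7]
width: 86.6
```

>>> {"name": "step_arm", "arguments": {
  "series": [
    [1,[0,0,0.2],0],
    [1,[0,0,0.4],0],
    [1,[0,0,0.4],0]
  ]
}}

```text
t: 10.85
ee_pos: [565.6, -0.4, -12.5]
ee_rot: [0.999, 0.038, -0.0, 0.0]
force: [-0.2, 0.1, 1.0]
width: 87.1
```

```bash
python3 - <<'E'
from h import *
go(565.5,-0.5,11.5)
d=snap('wrist','w6'); s=snap('scene','scene6')
a=cv2.resize(d['color'][180:380,180:460],(400,300)); b=cv2.resize(s['color'][190:280,310:430],(400,300),interpolation=cv2.INTER_CUBIC)
cv2.imwrite('pics/c6.png',np.hstack([a,b])[:,:,::-1])
E
```

```text
at [ 5.656e+02 -4.000e-01 -1.250e+01] yaw 4.38 w 87.1 F [-0.2  0.1  1. ] t 10.85 tilt [-0.  0. -1.]
shift cm [-0.01  0.01 -2.4 ] turn -0.02
```

View pics/c6.png

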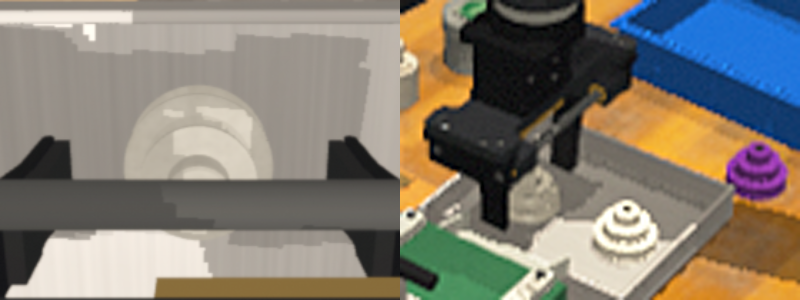

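The tips now straddle the pulley at reported z -12.5 with no contact force, which confirms the offset of about 30 mm. I'll go 2 mm lower and close.

>>> {"name": "step_arm", "arguments": {
  "series": [
    [1,[0,0,0.2],0],
    [0.2,[0,0,0.2],0],
    [0.2,[0,0,0.2],0],
    [0.2,[0,0,0.2],0],
    [0.2,[0,0,0.2],0],
    [0.2,[0,0,0.2],0],
    [0.2,[0,0,0.2],0],
    [0.2,[0,0,0.2],0],
    [0.2,[0,0,0.2],0],
    [0.2,[0,0,0.2],0],
    [0.2,[0,0,0.2],0]
  ]
}}

```text
t: 12.05
ee_pos: [565.7, -0.4, -14.4]
ee_rot: [0.999, 0.038, -0.0, 0.0]
force: [-0.4, -0.7, 1.3]
width: 45.8
```

>>> {"name": "step_arm", "arguments": {
  "series": [
    [0.2,[0,0,-0.5],0],
    [0.2,[0,0,-2],0],
    [0.2,[0,0,-5],0],
    [0.2,[0,0,-9],0],
    [0.2,[0,0,-12],0],
    [0.2,[0,0,-13],0],
    [0.2,[0,0,-13],0],
    [0.2,[0,0,-13],0]
  ]
}}

```text
t: 12.85
ee_pos: [564.8, -0.5, 114.7]
ee_rot: [0.999, 0.038, -0.001, 0.0]
force: [-0.9, 0.1, -2.1]
width: 45.8
```

```bash
python3 - <<'E'
from h import *
go(579,-300,115,0)
E
```

```text
at [ 5.648e+02 -5.000e-01  1.147e+02] yaw 4.38 w 45.8 F [-0.9  0.1 -2.1] t 12.85 tilt [-0.002  0.    -1.   ]
shift cm [-8.700e-01  2.997e+01 -2.000e-02] turn 4.38
```

Pulley A is held at width 45.8 with about 1 N of added weight, so I'll carry it to the tote.

>>> {"name": "step_arm", "arguments": {
  "series": [
    [0.2,[0,3,0],1],
    [0.2,[-0.2,7,0],2],
    [0.2,[-0.4,11,0],3],
    [0.2,[-0.5,15,0],4.4],
    [0.2,[-0.6,19,0],4.4],
    [0.2,[-0.7,23,0],4.4],
    [0.2,[-0.8,27,0],4.4],
    [0.2,[-0.9,29,0],4.4],
    [0.2,[-0.9,30,0],4.4],
    [0.2,[-0.9,30,0],4.4],
    [0.2,[-0.9,30,0],4.4]
  ]
}}

```text
t: 13.95
ee_pos: [580.1, -297.1, 115.2]
ee_rot: [1.0, 0.001, -0.0, -0.001]
force: [0.2, 0.5, -0.5]
width: 45.7
```

>>> {"name": "step_arm", "arguments": {
  "series": [
    [0.2,[0,0,3],0],
    [0.2,[0,0,6],0],
    [0.2,[0,0,9],0],
    [0.2,[0,0,10.5],0],
    [0.2,[0,0,11.5],0],
    [0.2,[0,0,12],0],
    [0.2,[0,0,12],0]
  ]
}}

```text
t: 14.65
ee_pos: [580.1, -299.8, -4.0]
ee_rot: [1.0, 0.0, 0.0, 0.0]
force: [0.5, -0.2, -0.3]
width: 45.8
```

>>> {"name": "step_arm", "arguments": {
  "series": [
    [0.2,[0,0,0.5],0],
    [0.2,[0,0,0.9],0],
    [0.2,[0,0,1.1],0],
    [0.2,[0,0,1.1],0]
  ]
}}

```text
t: 15.05
ee_pos: [579.4, -300.2, -15.5]
ee_rot: [1.0, -0.0, -0.0, -0.0]
force: [-0.3, -0.2, -1.2]
width: 45.5
```

>>> {"name": "step_arm", "arguments": {
  "series": [
    [0.2,[0,0,0.2],0],
    [0.2,[0,0,0.4],0],
    [0.2,[0,0,0.4],0]
  ]
}}

```text
t: 15.35
ee_pos: [579.4, -300.1, -19.7]
ee_rot: [1.0, -0.0, -0.0, -0.0]
force: [0.5, 0.8, -1.0]
width: 45.6
```

>>> {"name": "step_arm", "arguments": {
  "series": [
    [0.2,[0,0,0.05],0],
    [0.85,[0,0,0.05],0],
    [0.85,[0,0,0.05],0],
    [0.85,[0,0,0.05],0],
    [0.85,[0,0,0.05],0],
    [0.85,[0,0,0.05],0],
    [0.85,[0,0,-1],0],
    [0.85,[0,0,-4],0],
    [0.85,[0,0,-8],0],
    [0.85,[0,0,-12],0],
    [0.85,[0,0,-13.5],0],
    [0.85,[0,0,-13.5],0]
  ]
}}

```text
t: 16.55
ee_pos: [581.6, -301.0, 119.4]
ee_rot: [1.0, -0.0, 0.003, 0.002]
force: [0.2, 1.0, 0.8]
width: 73.6
```

```bash
python3 - <<'E'
from h import *
go(477,-11,115)
t=snap('top','top7')
h=cv2.cvtColor(t['color'],cv2.COLOR_RGB2HSV); m=cv2.inRange(h,(0,0,170),(180,40,255))
for n,(x0,y0,x1,y1) in dict(tote=(440,218,510,305)).items():
    k=np.zeros_like(m);k[y0:y1,x0:x1]=m[y0:y1,x0:x1]
    for c in cv2.findContours(k,0,2)[0]:
        (u,v),r=cv2.minEnclosingCircle(c)
        if r>4: print(n,u,v,r,onz(t,u,v,20))
E
```

```text
at [ 581.6 -301.   119.4] yaw -0.02 w 73.6 F [0.2 1.  0.8] t 16.55 tilt [ 0.005  0.003 -1.   ]
shift cm [-10.48 -28.99   0.29] turn -4.42
```

>>> {"name": "step_arm", "arguments": {
  "series": [
    [1,[-2,-4,0],-1],
    [1,[-4,-9,0],-2],
    [1,[-6,-14,0],-3],
    [1,[-8,-19,0],-4],
    [1,[-9,-23,0],-4.4],
    [1,[-10,-27,0],-4.4],
    [1,[-10.2,-28.9,0],-4.4],
    [1,[-10.2,-28.9,0],-4.4],
    [1,[-10.2,-28.9,0],-4.4],
    [1,[-10.2,-28.9,0],-4.4]
  ]
}}

```text
t: 17.6
ee_pos: [477.2, -12.9, 114.6]
ee_rot: [0.999, 0.037, -0.001, -0.0]
force: [-0.3, 0.4, -0.1]
width: 86.8
```

```bash
python3 - <<'E'
from h import *
go(477,-11.3,-14.5)
t=snap('top','top7'); w=snap('wrist','w7')
h=cv2.cvtColor(t['color'],cv2.COLOR_RGB2HSV); m=cv2.inRange(h,(0,0,150),(180,60,255))
k=np.zeros_like(m);k[218:305,440:510]=m[218:305,440:510]
for c in cv2.findContours(k,0,2)[0]:
    (u,v),r=cv2.minEnclosingCircle(c)
    if r>2: print('tote',u,v,r,onz(t,u,v,20))
p=proj(w,(477,-11.3,45));print('pred B',p)
# hub hole: darkest small spot near
g=cv2.cvtColor(w['color'],cv2.COLOR_RGB2GRAY);x,y=map(int,p);c=g[y-15:y+15,x-15:x+15]; ys,xs=np.where(c<70);print(xs.mean()+x-15 if len(xs) else None,ys.mean()+y-15 if len(ys) else None,len(xs))
E
```

```text
at [477.2 -12.9 114.6] yaw 4.23 w 86.8 F [-0.3  0.4 -0.1] t 17.6 tilt [-0.002 -0.    -1.   ]
shift cm [ 1.000e-02 -1.600e-01  1.291e+01] turn -0.17
tote 509.0 277.0 3.0000998973846436 [ 495.30401826 -403.152477     20.        ]
tote 509.0 263.5 2.5000998973846436 [ 531.50698599 -403.34341491   20.        ]
tote 470.1756896972656 244.91891479492188 10.042409896850586 [ 579.36674577 -298.81542535   20.        ]
pred B [317.22615769 239.39493142]
314.953125 238.765625 64
```

>>> {"name": "step_arm", "arguments": {
  "series": [
    [1,[0,0,3],0],
    [1,[0,0,6],0],
    [1,[0,0,9],0],
    [1,[0,0,11],0],
    [1,[0,0,12.3],0],
    [1,[0,0,12.9],0],
    [1,[0,0,12.9],0],
    [1,[0,0,12.9],0]
  ]
}}

```text
t: 18.5
ee_pos: [478.6, -11.3, -12.6]
ee_rot: [0.999, 0.038, 0.001, 0.0]
force: [-0.4, 0.7, 1.0]
width: 87.0
```

>>> {"name": "step_arm", "arguments": {
  "series": [
    [0.2,[0,0,0],0],
    [0.2,[0,0,0],0],
    [0.2,[0,0,0],0],
    [0.2,[0,0,0],0],
    [0.2,[0,0,0],0],
    [0.2,[0,0,0],0],
    [0.2,[0,0,0],0],
    [0.2,[0,0,0],0],
    [0.2,[0,0,0],0],
    [0.2,[0,0,-0.5],0],
    [0.2,[0,0,-2],0],
    [0.2,[0,0,-5],0],
    [0.2,[0,0,-9],0],
    [0.2,[0,0,-12],0],
    [0.2,[0,0,-13],0],
    [0.2,[0,0,-13],0],
    [0.2,[0,0,-13],0],
    [0.2,[0,0,-13],0]
  ]
}}

```text
t: 20.3
ee_pos: [476.2, -11.1, 114.7]
ee_rot: [0.999, 0.038, -0.002, -0.0]
force: [0.1, -1.0, -2.1]
width: 46.4
```

```bash
python3 - <<'E'
from h import *
go(489,-300,115,0)
E
```

```text
at [476.2 -11.1 114.7] yaw 4.38 w 46.4 F [ 0.1 -1.  -2.1] t 20.3 tilt [-0.004 -0.001 -1.   ]
shift cm [-0.93 28.9  -0.06] turn 4.38
```

>>> {"name": "step_arm", "arguments": {
  "series": [
    [0.2,[0,3,0],1],
    [0.2,[-0.2,7,0],2],
    [0.2,[-0.4,11,0],3],
    [0.2,[-0.5,15,0],4.4],
    [0.2,[-0.6,19,0],4.4],
    [0.2,[-0.7,23,0],4.4],
    [0.2,[-0.9,27,0],4.4],
    [0.2,[-1,28.5,0],4.4],
    [0.2,[-1,28.9,0],4.4],
    [0.2,[-1,28.9,0],4.4],
    [0.2,[-1,28.9,0],4.4],
    [0.2,[-1,28.9,0],4.4]
  ]
}}

```text
t: 21.5
ee_pos: [490.3, -297.9, 116.7]
ee_rot: [1.0, 0.001, -0.0, -0.0]
force: [-0.2, -0.2, -1.7]
width: 45.9
```

>>> {"name": "step_arm", "arguments": {
  "series": [
    [0.2,[0,0,3],0],
    [0.2,[0,0,6],0],
    [0.2,[0,0,9],0],
    [0.2,[0,0,10.5],0],
    [0.2,[0,0,11.5],0],
    [0.2,[0,0,12.3],0],
    [0.2,[0,0,12.8],0],
    [0.2,[0,0,12.8],0]
  ]
}}

```text
t: 22.3
ee_pos: [490.0, -300.1, -11.2]
ee_rot: [1.0, -0.0, 0.0, 0.0]
force: [-0.0, 0.1, -1.0]
width: 46.0
```

>>> {"name": "step_arm", "arguments": {
  "series": [
    [0.2,[0,0,0.5],0],
    [0.2,[0,0,0.8],0],
    [0.2,[0,0,0.85],0],
    [0.2,[0,0,0.85],0]
  ]
}}

```text
t: 22.7
ee_pos: [490.2, -300.4, -19.3]
ee_rot: [1.0, -0.0, 0.0, 0.0]
force: [-0.3, 0.1, 1.6]
width: 46.2
```

>>> {"name": "step_arm", "arguments": {
  "series": [
    [0.85,[0,0,0],0],
    [0.85,[0,0,0],0],
    [0.85,[0,0,0],0],
    [0.85,[0,0,0],0],
    [0.85,[0,0,0],0],
    [0.85,[0,0,-1],0],
    [0.85,[0,0,-4],0],
    [0.85,[0,0,-8],0],
    [0.85,[0,0,-12],0],
    [0.85,[0,0,-16],0],
    [0.85,[0,0,-20],0],
    [0.85,[0,0,-22],0],
    [0.85,[0,0,-22],0],
    [0.85,[0,0,-22],0],
    [0.85,[0,0,-22],0],
    [0.85,[0,0,-22],0]
  ]
}}

```text
t: 24.3
ee_pos: [488.9, -299.6, 198.6]
ee_rot: [1.0, -0.0, -0.001, -0.001]
force: [-0.3, 0.2, 0.6]
width: 74.0
```

```bash
python3 - <<'E'
from h import *
go(480,150,200,4.4)
E
```

```text
at [ 488.9 -299.6  198.6] yaw -0.02 w 74.0 F [-0.3  0.2  0.6] t 24.3 tilt [-0.002 -0.002 -1.   ]
shift cm [ -0.91 -44.96  -0.07] turn -4.42
```

>>> {"name": "step_arm", "arguments": {
  "series": [
    [1,[-1,-5,-1],-1],
    [1,[-2,-10,-2],-2],
    [1,[-4,-15,-3],-3],
    [1,[-5,-20,-4],-4.4],
    [1,[-6,-25,-5],-4.4],
    [1,[-7,-30,-5],-4.4],
    [1,[-8,-35,-5],-4.4],
    [1,[-8,-40,-5],-4.4],
    [1,[-8,-45,-5],-4.4],
    [1,[-8,-48,-5],-4.4],
    [1,[-8,-49,-5],-4.4],
    [1,[-8,-49,-5],-4.4],
    [1,[-8,-49,-5],-4.4],
    [1,[-8,-49,-5],-4.4],
    [1,[-8,-49,-5],-4.4]
  ]
}}

```text
t: 25.8
ee_pos: [410.3, 188.3, 249.9]
ee_rot: [0.999, 0.037, -0.0, 0.0]
force: [-0.4, -0.2, 0.8]
width: 86.9
```

```bash
python3 - <<'E'
from h import *
go(506,217,150,4.4)
t=snap('top','top8'); w=snap('wrist','w8')
h=cv2.cvtColor(t['color'],cv2.COLOR_RGB2HSV); m=cv2.inRange(h,(0,0,150),(180,60,255))
k=np.zeros_like(m);k[218:305,440:505]=m[218:305,440:505]
for c in cv2.findContours(k,0,2)[0]:
    (u,v),r=cv2.minEnclosingCircle(c)
    if r>4: print('tote',u,v,r,onz(t,u,v,20))
for p in((506,217,118),(450,205,81),(444,175,81)): print(proj(w,p))
a=cv2.resize(w['color'],(800,600)); cv2.imwrite('pics/c8.png',a[:,:,::-1])
E
```

```text
at [410.3 188.3 249.9] yaw 4.2 w 86.9 F [-0.4 -0.2  0.8] t 25.8 tilt [-0.  0. -1.]
shift cm [ 9.76 -2.16  9.98] turn -0.2
tote 470.2954406738281 278.3522644042969 9.985664367675781 [ 489.53800717 -299.1522944    20.        ]
tote 470.1756896972656 244.91891479492188 10.042409896850586 [ 579.36674577 -298.81542535   20.        ]
[294.84555777 111.67523159]
[305.94320274 175.01365574]
[335.20499044 183.29015452]
```

View pics/c8.png

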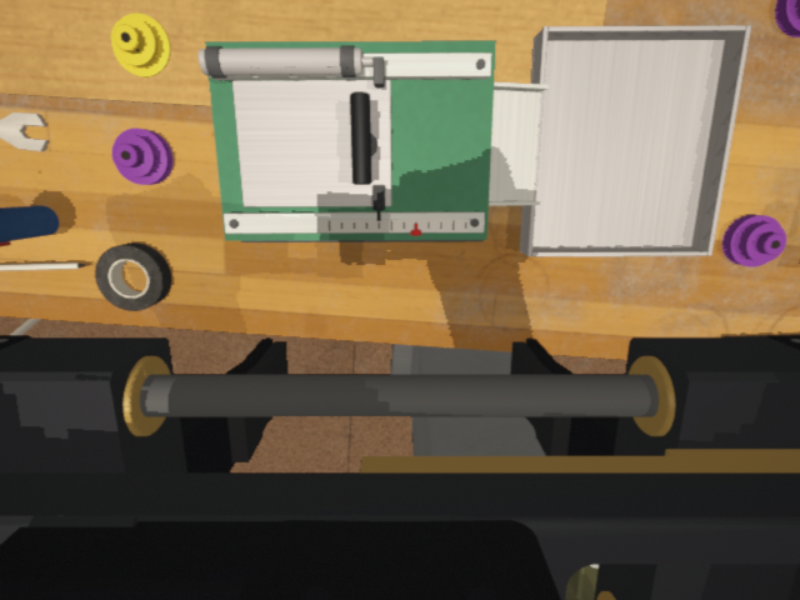

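Both pulleys stand in the tote at (490,-299) and (579,-299). The wrist view shows the pointer tip at (379,220), the red mark at (416,226) and the bar's centre at (361,139), all in the 1.25x picture.

```bash
python3 - <<'E'
from h import *
w=load('w8'); c=w['color']; h=cv2.cvtColor(c,cv2.COLOR_RGB2HSV)
m=cv2.inRange(h,(0,120,70),(8,255,255))|cv2.inRange(h,(172,120,70),(180,255,255)); m[:170]=0;m[195:]=0;m[:,:310]=0;m[:,:360]=m[:,:360];m[:,360:]=0
ys,xs=np.where(m>0); print('red rows',[(y,xs[ys==y].mean(),len(xs[ys==y])) for y in np.unique(ys)])
g=cv2.cvtColor(c,cv2.COLOR_RGB2GRAY)
k=(g<60).astype(np.uint8); 
for y in range(160,180): 
    x=np.where(k[y,293:315])[0]; 
    if len(x): print('ptr',y,x.mean()+293,len(x))
b=np.zeros_like(k);b[70:150,275:300]=k[70:150,275:300]
cc=max(cv2.findContours(b,0,2)[0],key=cv2.contourArea); r=cv2.minAreaRect(cc); print(r)
print('bar',onz(w,*r[0],118)); box=cv2.boxPoints(r); print([np.round(onz(w,*p,118)) for p in box])
# scale rail direction
for p in((234/1.25,223.5/1.25),(474/1.25,222.5/1.25)): print('screw',onz(w,*p,81))
u=np.array([onz(w,474/1.25,222.5/1.25,81)-onz(w,234/1.25,223.5/1.25,81)])[0][:2]; print('rail dir deg',np.degrees(np.arctan2(u[1],u[0])))
E
```

```text
red rows [(np.int64(179), np.float64(332.5), 2), (np.int64(180), np.float64(332.5), 2), (np.int64(181), np.float64(332.5), 2), (np.int64(182), np.float64(332.5), 2), (np.int64(183), np.float64(332.5), 2), (np.int64(184), np.float64(332.5), 6), (np.int64(185), np.float64(332.5), 8), (np.int64(186), np.float64(332.0), 9), (np.int64(187), np.float64(332.5), 8), (np.int64(188), np.float64(332.0), 3)]
ptr 160 302.5 8
ptr 161 302.5 8
ptr 162 302.5 8
ptr 163 302.5 8
ptr 164 303.0 9
ptr 165 302.5 10
ptr 166 302.5 10
ptr 167 302.5 10
ptr 168 302.5 6
ptr 169 302.5 2
ptr 170 302.5 2
ptr 171 302.5 2
ptr 172 302.5 2
ptr 173 302.5 2
ptr 174 302.5 2
ptr 175 302.5 2
((293.1720275878906, 110.47979736328125), (71.0928955078125, 7.567841529846191), 89.01223754882812)
bar [506.8645437  218.49669095 118.        ]
[array([535., 224., 118.]), array([535., 217., 118.]), array([478., 213., 118.]), array([477., 220., 118.])]
screw [437.24019453 323.91139463  81.        ]
screw [452.59616387 131.3387779   81.        ]
rail dir deg -85.4408135451064
```

```bash
python3 - <<'E'
from h import *
w=load('w8'); a=np.radians(-85.5); u=np.array([np.cos(a),np.sin(a),0])
print('bar',onz(w,288.8,111.6,118))
P=onz(w,302.5,175.5,82);M=onz(w,332.5,179,82); print(P,M,'travel',(M-P)@u, 'ptr-bar',(P-onz(w,288.8,111.6,118))@u)
t=load('top1'); f=lambda x,y:onz(t,222+x/4.4,225+y/4.4,82); print('top travel',(f(307,297)-f(255,288))@u)
go(506.5,222.5,150,4.5)
E
```

```text
bar [505.66802774 222.2084575  118.        ]
[449.33829653 208.37535155  82.        ] [448.14720204 178.1299504   82.        ] travel 30.05871247810191 ptr-bar 9.370883329802407
top travel 29.810182339956114
at [410.2 188.9 250. ] yaw 4.26 w 87.1 F [-0.  -0.6 -0.3] t 25.9 tilt [-0.  0. -1.]
shift cm [ 9.85 -2.63 10.  ] turn -0.24
```

>>> {"name": "step_arm", "arguments": {
  "series": [
    [1,[4,-1,2],-0.2],
    [1,[8,-2,4],-0.2],
    [1,[9.8,-2.6,7],-0.2],
    [1,[9.8,-2.6,9],-0.2],
    [1,[9.8,-2.6,10],-0.2],
    [1,[9.8,-2.6,10],-0.2],
    [1,[9.8,-2.6,10],-0.2]
  ]
}}

```text
t: 26.6
ee_pos: [506.1, 223.3, 151.1]
ee_rot: [0.999, 0.04, 0.001, 0.0]
force: [0.2, -0.3, 0.3]
width: 87.1
```

>>> {"name": "step_arm", "arguments": {
  "series": [
    [1,[0,0,2],0],
    [1,[0,0,4],0],
    [1,[0,0,6],0],
    [1,[0,0,7.5],0],
    [1,[0,0,8],0],
    [1,[0,0,8],0],
    [1,[0,0,8],0]
  ]
}}

```text
t: 27.3
ee_pos: [506.4, 223.7, 71.2]
ee_rot: [0.999, 0.04, 0.001, -0.0]
force: [0.3, -0.1, -0.0]
width: 87.2
```

>>> {"name": "step_arm", "arguments": {
  "series": [
    [0,[0,0,0],0],
    [0,[0,0,0],0],
    [0,[0,0,0],0],
    [0,[0,0,0],0],
    [0,[0,0,0],0],
    [0,[0,0,0],0],
    [0,[0,0,0],0],
    [0,[0,0,0],0],
    [0,[0,0,0],0],
    [0,[0,0,0],0],
    [0,[0,0,0],0],
    [0,[0,0,0],0],
    [0,[0,0,0],0],
    [0,[0,0,0],0],
    [0,[0,0,0],0],
    [0,[0,0,0],0]
  ]
}}

```text
t: 28.9
ee_pos: [505.8, 222.4, 70.1]
ee_rot: [0.999, 0.04, -0.0, 0.001]
force: [-0.7, -4.1, 2.7]
width: 13.1
```

```bash
python3 - <<'E'
from h import *
go(506.5,222.5,70,4.5)
E
```

```text
at [505.8 222.4  70.1] yaw 4.55 w 13.1 F [-0.7 -4.1  2.7] t 28.9 tilt [-0.     0.002 -1.   ]
shift cm [ 0.07 -0.01  0.01] turn 0.05
```

>>> {"name": "step_arm", "arguments": {
  "series": [
    [0,[0,0.4,0],0],
    [0,[0,0.8,0],0],
    [0,[0,1.2,0],0],
    [0,[0,1.6,0],0],
    [0,[0,2,0],0],
    [0,[0,2.4,0],0],
    [0,[0,2.7,0],0],
    [0,[0,3,0],0],
    [0,[0,3,0],0],
    [0,[0,3,0],0],
    [0,[0,3,0],0]
  ]
}}

```text
t: 30.0
ee_pos: [508.0, 194.7, 70.1]
ee_rot: [0.999, 0.04, 0.0, -0.001]
force: [1.3, 5.0, -4.0]
width: 12.8
```

```bash
python3 - <<'E'
from h import *
go(505.8,192.4,70,4.5)
w=snap('wrist','w9');t=snap('top','top9');s=snap('scene','scene9')
for n,d in(('w',w),('t',t),('s',s)): print(n,proj(d,(448.1,178.1,82)))
p=proj(s,(448.1,178.1,82)).astype(int); b=cv2.resize(s['color'][p[1]-25:p[1]+35,p[0]-40:p[0]+40],(400,300),interpolation=cv2.INTER_CUBIC)
p=proj(t,(448.1,178.1,82)).astype(int); a=cv2.resize(t['color'][p[1]-30:p[1]+30,p[0]-40:p[0]+40],(400,300),interpolation=cv2.INTER_CUBIC)
cv2.imwrite('pics/c9.png',np.vstack([np.hstack([a,b]),cv2.copyMakeBorder(cv2.resize(w['color'],(400,300)),0,0,0,400,0)])[:,:,::-1])
E
```

```text
at [508.  194.7  70.1] yaw 4.61 w 12.8 F [ 1.3  5.  -4. ] t 30.0 tilt [ 0.    -0.002 -1.   ]
shift cm [-0.23  0.22  0.01] turn 0.11
w [339.21631727 375.06135827]
t [290.60154296 291.08642204]
s [340.85599723 282.46007841]
```

View pics/c9.png

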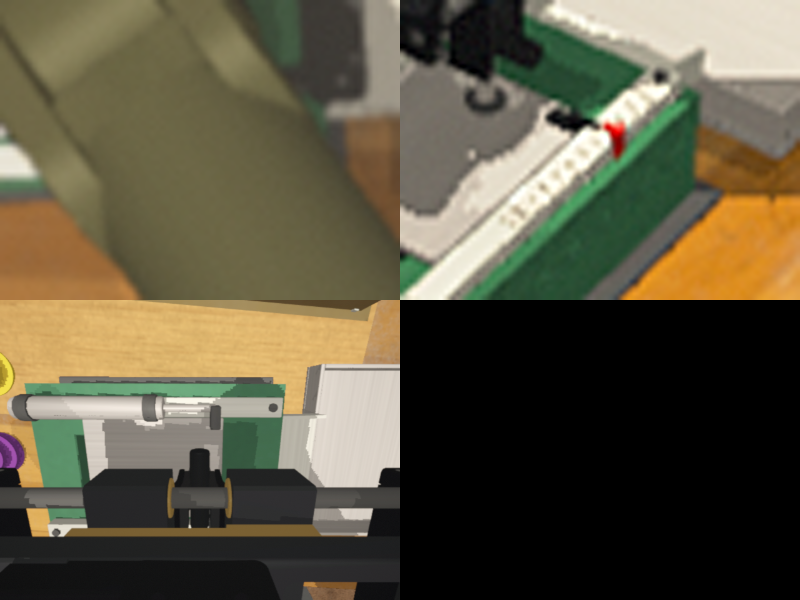

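The scene crop shows the pointer almost at the red mark. The TCP has travelled 27.8 of about 30 mm, so I'll add 2 mm and check with the pointer's displacement in the scene view.

>>> {"name": "step_arm", "arguments": {
  "series": [
    [0,[0,0.1,0],0],
    [0,[0,0.2,0],0],
    [0,[0,0.2,0],0],
    [0,[0,0.2,0],0],
    [0,[0,0.2,0],0],
    [0,[0,0.2,0],0]
  ]
}}

```text
t: 30.75
ee_pos: [508.1, 193.0, 70.1]
ee_rot: [0.999, 0.04, 0.0, -0.001]
force: [1.4, 5.6, -4.9]
width: 12.8
```

```bash
python3 - <<'E'
from h import *
go(505.8,192.4,70,4.5)
s=snap('scene','scene10'); s1=load('scene1')
a=np.radians(-85.5); u=np.array([np.cos(a),np.sin(a),0])
P=np.array([449.3,208.4,82]);M=np.array([448.1,178.1,82])
print('proj ptr shut',proj(s1,P),'mark',proj(s,M), 'px per 5mm',proj(s,M+5*u)-proj(s,M))
def crop(d,c): 
    x,y=np.round(c).astype(int)-[14,14]; return cv2.resize(d['color'][y:y+28,x:x+28],(392,392),interpolation=cv2.INTER_CUBIC),(x,y)
A,o1=crop(s1,proj(s1,P)); B,o2=crop(s,proj(s,M)); print(o1,o2,'scale 14')
cv2.imwrite('pics/c10.png',np.hstack([A,B])[:,:,::-1])
h=cv2.cvtColor(s['color'],cv2.COLOR_RGB2HSV);m=cv2.inRange(h,(0,120,70),(8,255,255));ys,xs=np.where(m[270:296,330:352]);print('red px',list(zip(xs+330,ys+270)))
E
```

```text
at [508.1 193.   70.1] yaw 4.62 w 12.8 F [ 1.4  5.6 -4.9] t 30.75 tilt [ 0.    -0.002 -1.   ]
shift cm [-0.23  0.04  0.01] turn 0.12
proj ptr shut [332.09239319 288.81190198] mark [340.85599723 282.46007841] px per 5mm [ 1.22371321 -1.13671825]
(np.int64(318), np.int64(275)) (np.int64(327), np.int64(268)) scale 14
red px [(np.int64(341), np.int64(282)), (np.int64(342), np.int64(282)), (np.int64(343), np.int64(282)), (np.int64(344), np.int64(282)), (np.int64(342), np.int64(283)), (np.int64(343), np.int64(283)), (np.int64(344), np.int64(283)), (np.int64(342), np.int64(284)), (np.int64(343), np.int64(284)), (np.int64(344), np.int64(284)), (np.int64(343), np.int64(285)), (np.int64(344), np.int64(285)), (np.int64(343), np.int64(286)), (np.int64(344), np.int64(286)), (np.int64(343), np.int64(287))]
```

View pics/c10.png

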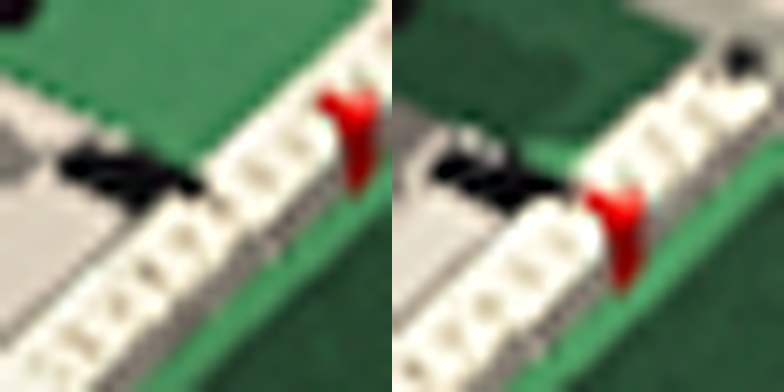

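The pointer tip, at (339.9,281.6), touches the end of the red mark at (341,282). The image puts it about 0.9 mm past the mark and dead reckoning about 0.5 mm short, both well inside 5 mm. I'll hold, recheck and hand in.

>>> {"name": "step_arm", "arguments": {
  "series": [
    [0,[0,0,0],0],
    [0,[0,0,0],0],
    [0,[0,0,0],0],
    [0,[0,0,0],0],
    [0,[0,0,0],0]
  ]
}}

```text
t: 31.3
ee_pos: [508.1, 193.0, 70.1]
ee_rot: [0.999, 0.04, 0.0, -0.001]
force: [1.2, 5.1, -4.8]
width: 12.9
```

```bash
python3 - <<'E'
from h import *
go(505.8,192.4,70,4.5)
print(manip.sign_off())
E
```

```text
at [508.1 193.   70.1] yaw 4.62 w 12.9 F [ 1.2  5.1 -4.8] t 31.3 tilt [ 0.    -0.002 -1.   ]
shift cm [-0.23  0.04  0.01] turn 0.12
the job is handed in; nothing more can be done
None
```

I set both white pulleys down in the tote, pulled the shutter open to the red mark, and handed the job in at t = 31.3 s with the gripper still holding the handle.

**Pulleys:** before the pull, the top camera showed them at (579, -299) and (490, -299) mm. That is about 45 mm either side of the tote's centre, well inside the limits.

**Shutter:** the TCP had stopped moving, and the wrist force was about 5 N against the spring. The pull moved the TCP 29.5 mm, against a measured travel of about 30 mm. The scene picture puts the pointer about 0.9 mm past the mark, and dead reckoning about 0.5 mm short. The two disagree slightly, but both are inside the 5 mm limit.

**What went wrong:**
- **Fingertip height:** the real fingertips sit about 30 mm above the reported TCP. My first two grasps of pulley A therefore closed above it, pressing its hub once with about 5 N and leaving it in place. I corrected for this on all later grasps.
- **Checks not made:** I did not look at the tote again after the pull, and I did not measure the bystanders again. The arm never worked near them.

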